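# Bottles back on their drip saucers

## Robot

A 6-joint arm with a two-finger parallel gripper is mounted at the origin on a cart in front of the work surface, level with it; the furniture and walls round the work are solid. World frame = base frame: x ahead of the robot, y to its left, z up, the work surface at z = 0. Lengths are in m, angles in degrees, forces in N, time in s.
With the tool pointing down it reaches from about 0.35 to 0.775 m from the base axis. Payload 5.5 kg.
Tool frame: the origin (TCP) lies at the very end of the fingers, on their centre line; the grasp point (between the pads) lies 19 mm behind it; z points along the fingers, y is the line along which they close (so a half turn about z gives the same grasp; the last joint's range is limited). The gripper opens to 85 mm and grips with 20 to 120 N. Pads are 22 mm wide; open, the fingers measure 114 mm over their backs; the gripper's body (76 mm by 85 mm) begins 54 mm behind the grasp point. The pads swing forward as they close: fully open they stand 13 mm farther back than shut.
Start: joints at [-82.941, 17.945, 2.641, 74.691, 0, 82.002], TCP at [0.149, -0.555, 0.231] pointing down, gripper open.
Joint ranges: [-158.12, 158.12], [-49.38, 96.58], [-58.88, 72.47], [-126.05, 133.96], [-84.25, 85.87], [-180, 180]. Speed limits (degrees/s): [147.25, 147.25, 180, 180, 180, 180].

## Interface

Orientations are given as [roll, pitch, yaw] about the fixed x, y, z axes, in that order (R = Rz(yaw) Ry(pitch) Rx(roll)).
In Python, from workcell import manip gives the robot as it stands.
- The arm moves only by the shell command python3 -m crank 'ROWS' [FORCE]. ROWS is JSON, a list of rows, each a list of 7 numbers: the turn, a rotation vector about the tool's x, y, z in degrees, then the shift along the tool's x, y, z in mm, then the finger opening in mm, from 0 to 85.4. A call has 1 to 10 rows; each row shifts and turns the commanded pose from where the row before left it, along the tool's axes as they then stand; what a row does not reach is not made up. A row lasts 1/8 s, in which the tool goes at most 62.5 mm and 10.7 degrees, less where a joint would pass 70% of its speed; a pose out of reach is approached as far as the arm can. A call is refused whole if a number of a shift passes 62.5 or a number of a turn 10.7, either way. A call with a gripper value outside its range is refused whole. The fingers move at their own pace and stop on an object; FORCE is the grip in N (left out, the last holds). Time passes only in rows, so rows that do not move let the fingers close. It gives the time, the measured TCP pose, the force, the opening and the grip force at its end, in the units of the state.
- manip.state(): the state, without advancing time (a new reading comes with each control period).
- manip.read_camera(name): name is "side" or "top"; returns a dict with "color" (384x512x3 uint8, red, green, blue), "range_z" (384x512 float32, m along the optical axis (not along the pixel's ray), 0 where there is no reading), "camera_matrix" (3x3 intrinsics, pixels), "extrinsics" (4x4, takes a point from camera to world coordinates). Camera axes: x right, y up, looking along -z (the intrinsics and any distortion apply to the point x, -y, -z); pixel columns grow to the right and rows downward; lengths in m; the calibration is good to about 2 mm. A picture is of the moment at which its call begins.
- manip.sign_off(): hands the job in; it is judged then, once.
The state is a dict: "time_s": time; "qpos": joint angles; "dq": joint speeds; "joint_efforts": joint torques, N m; "tool_pos": TCP position; "eef_rot": TCP orientation; "contact_force": force on the tool from outside, world axes, zero at the start; "wrist_torque": the same for the moment, N m; "opening": finger opening in m; "grasp_force": force on a finger pad.
Only numpy, scipy, OpenCV 4.12 (cv2) and the standard library are available. Lean on these libraries where they do the work, as an engineer would, in place of code of your own. Each camera call takes 0.05 s, during which the arm holds its last target. There are 200 camera calls.

## Task

Clear up the glue and oil: stand each of the four squeeze bottles upright inside the drip saucer of its own body colour (yellow, red, blue, green), flat on the saucer's floor and not on its rim; the white bottle in the far left corner is not part of the job. Do not tip any bottle over, and leave the round pale grey tin where it is.

Things in the scene. Friction and masses are not known exactly. Their poses are not given: they have to be found in the camera images.
- yellow_bottle: Loose upright yellow squeeze bottle with a red nozzle cap and a printed label: 54 mm across, 170 mm tall; straight round body up to 133 mm, cap 31 mm wide up to 150, then the nozzle; about 0.25 kg. Origin at the centre of its underside, z up along the bottle.
- red_bottle: Loose upright red squeeze bottle with a white nozzle cap and a plain paper band: 50 mm across, 148 mm tall; straight round body up to 112 mm, then a shoulder narrowing to a 27 mm cap at 122; about 0.25 kg. Origin at the centre of its underside, z up along the bottle.
- blue_bottle: Loose upright blue squeeze bottle with a white nozzle cap and a printed label: 44 mm across, 140 mm tall; straight round body up to 109 mm, then the cap, 25 mm wide, and nozzle; about 0.25 kg. Origin at the centre of its underside, z up along the bottle.
- green_bottle: Loose upright green squeeze bottle with a black nozzle cap and a plain paper band: 46 mm across, 134 mm tall; straight round body up to 98 mm, then a shoulder narrowing to a 27 mm cap at 108; about 0.25 kg. Origin at the centre of its underside, z up along the bottle.
- yellow_saucer: Flat round yellow drip saucer, fixed to the bench: 88 mm across, rim 10 mm high and 5 mm thick, inside 78 mm across with its floor 4 mm above the bench. Origin at the centre of its underside, on the bench; z up.
- red_saucer: Flat round red drip saucer, fixed to the bench: 84 mm across, rim 10 mm high and 5 mm thick, inside 74 mm across with its floor 4 mm above the bench. Origin at the centre of its underside, on the bench; z up.
- blue_saucer: Flat round blue drip saucer, fixed to the bench: 78 mm across, rim 10 mm high and 5 mm thick, inside 68 mm across with its floor 4 mm above the bench. Origin at the centre of its underside, on the bench; z up.
- green_saucer: Flat round green drip saucer, fixed to the bench: 80 mm across, rim 10 mm high and 5 mm thick, inside 70 mm across with its floor 4 mm above the bench. Origin at the centre of its underside, on the bench; z up.
- tin: Bystander, loose: round plain pale grey tin with a press lid, 80 mm across, 44 mm tall, standing among the bottles and saucers; stays where it is. Origin at the centre of its underside.

How it is judged:
By the outcome, as a careful person would: the job done as asked, in the order asked, and still so for the second after the job is handed in, with the robot touching nothing.
It also fails if it takes over 96 s, if anything falls off the work surface, if the arm or the gripper's body presses on something with over 40 N, if the wrist force passes 120 N, or if a joint passes its speed limit or range.

## Working session

There is one attempt and no reset: what is moved stays moved. The work goes in short steps, Python scripts to look and compute and a shell command to move; the robot and the scene stay as the last step left them, time stands still between calls to the robot, and variables do not carry over. Pictures are saved under pics/ and viewed, at most 14 in all, crops included, and the job is handed in when it is done.

```bash
mkdir -p pics; ls; python3 - <<'E'
from workcell import manip
import cv2,numpy as np
for n in("top","side"):
    c=manip.read_camera(n); cv2.imwrite(f"pics/{n}0.png",c["color"][:,:,::-1]); np.savez(f"{n}0.npz",**c)
    print(n,c["extrinsics"].round(3).tolist(),c["camera_matrix"].round(1).tolist(),[k for k in c])
print(manip.state())
E
```

```text
pics
top [[0.019, 0.985, -0.172, 0.313], [-1.0, 0.018, -0.011, -0.098], [-0.008, 0.172, 0.985, 1.401], [0.0, 0.0, 0.0, 1.0]] [[475.0, 0.0, 248.6], [0.0, 475.0, 187.3], [0.0, 0.0, 1.0]] ['color', 'range_z', 'camera_matrix', 'extrinsics']
side [[-0.802, 0.395, -0.448, 0.034], [-0.597, -0.505, 0.623, 0.592], [0.02, 0.767, 0.641, 0.738], [0.0, 0.0, 0.0, 1.0]] [[469.7, 0.0, 258.4], [0.0, 469.7, 189.8], [0.0, 0.0, 1.0]] ['color', 'range_z', 'camera_matrix', 'extrinsics']
{'time_s': 0.1, 'qpos': array([-8.29417867e+01,  1.79867594e+01,  2.58510804e+00,  7.46914244e+01,
       -1.79946407e-03,  8.20023002e+01]), 'dq': array([-0.04010496, -0.08826202,  0.11531965, -0.08757697,  0.00417557,
        0.0636856 ]), 'joint_efforts': array([ 1.84880315e-03, -4.81727993e+01,  2.99242973e+01,  1.28089564e-02,
       -8.04079968e-05,  1.21002498e-05]), 'tool_pos': array([ 0.14929641, -0.55481529,  0.23050707]), 'eef_rot': array([-1.79907579e+02, -1.11679797e-02,  1.50559056e+01]), 'contact_force': array([-0.49892594,  0.05767489, -0.02971867]), 'wrist_torque': array([-0.00315442, -0.02419532,  0.03366172]), 'grasp_force': 0.0, 'opening': 0.08528187520790624}
```

View pics/top0.png

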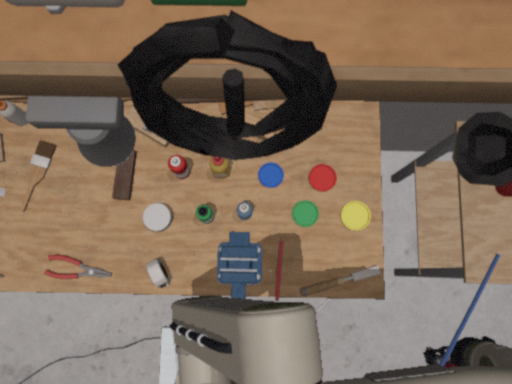

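View pics/side0.png

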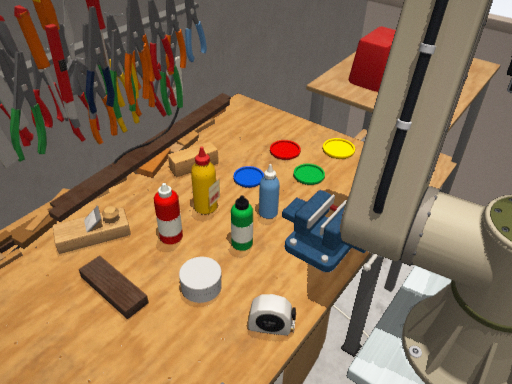

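The top view shows the saucers at blue (271,175), red (322,178), green (305,214) and yellow (356,215). The bottles are at red (178,166), yellow (220,165), green (205,213) and blue (245,210), the tin is at (157,217), and an overhead black ring lamp partly covers the yellow bottle. The side view shows all of them clear, plus a blue vise near the blue bottle.

```bash
cat > h.py <<'E'
import numpy as np,cv2
from scipy.optimize import least_squares
def world(c):
    z=c["range_z"];h,w=z.shape;K=c["camera_matrix"];E=c["extrinsics"]
    u,v=np.meshgrid(np.arange(w),np.arange(h))
    P=np.stack([(u-K[0,2])/K[0,0]*z,-(v-K[1,2])/K[1,1]*z,-z],-1)
    W=P@E[:3,:3].T+E[:3,3]; W[z==0]=np.nan
    return W
def pix(c,p):
    q=np.linalg.inv(c["extrinsics"])@np.append(p,1); K=c["camera_matrix"]
    return K[0,0]*q[0]/-q[2]+K[0,2], K[1,1]*q[1]/q[2]+K[1,2]
R={"yellow":(20,35),"red":(0,6),"blue":(100,118),"green":(50,85)}
def mask(c,col):
    hsv=cv2.cvtColor(c["color"],cv2.COLOR_RGB2HSV);lo,hi=R[col];H=hsv[...,0]
    m=(H>=lo)&(H<=hi)
    if col=="red": m|=H>174
    return m&(hsv[...,1]>(195 if col=="yellow" else 130))&(hsv[...,2]>50)
def circ(P,r=None):
    m=P.mean(0)
    f=lambda p:np.hypot(P[:,0]-p[0],P[:,1]-p[1])-(r or p[2])
    return least_squares(f,[*m,.03],loss="soft_l1",f_scale=.002).x
E
python3 - <<'E'
from h import *
rad=dict(yellow=(.027,.133),red=(.025,.112),blue=(.022,.109),green=(.023,.098))
for n in("top","side"):
    c=dict(np.load(n+"0.npz"));W=world(c);x,y,z=[W[...,i] for i in range(3)]
    ws=(x>.3)&(x<.85)&(y>-.5)&(y<.3)
    for col,(r,h) in rad.items():
        m=mask(c,col)
        s=m&ws&(z>.002)&(z<.016)&(np.isfinite(z))
        nl,L,st,ce=cv2.connectedComponentsWithStats(s.astype(np.uint8))
        if nl>1:
            k=1+st[1:,4].argmax();P=W[L==k]; (cc,rr)=cv2.minEnclosingCircle(P[:,:2].astype(np.float32)); print(n,col,"saucer",st[k,4],np.round(cc,3),round(rr,3),P[:,2].mean().round(3))
        b=m&ws&(z>.03)&(z<h-.006)
        nl,L,st,ce=cv2.connectedComponentsWithStats(b.astype(np.uint8))
        for k in range(1,nl):
            if st[k,4]>40:
                P=W[L==k];print(n,col,"bottle",st[k,4],circ(P[:,:2],r)[:2].round(3),P[:,2].min().round(3),P[:,2].max().round(3),P[:,:2].mean(0).round(3))
    t=ws&(z>.038)&(z<.05)
    nl,L,st,ce=cv2.connectedComponentsWithStats(t.astype(np.uint8))
    for k in range(1,nl):
        if st[k,4]>150: P=W[L==k];(cc,rr)=cv2.minEnclosingCircle(P[:,:2].astype(np.float32));print(n,"z44",st[k,4],np.round(cc,3),round(rr,3))
    # obstacles: coarse height map
    print(n,"max height grid x .3...1.0 step .05 (rows), y .35..-.5")
    for xx in np.arange(.3,1.0,.05):
        print(f"{xx:.2f}",[ (lambda q:int(1000*np.max(q)) if q.size else -1)(z[(x>=xx)&(x<xx+.05)&(y>=yy)&(y<yy+.05)]) for yy in np.arange(.35,-.55,-.05)])
E
```

```text
top red saucer 454 [ 0.59  -0.303] 0.043 0.006
top blue saucer 342 [ 0.596 -0.146] 0.036 0.006
top green saucer 2 [ 0.511 -0.234] 0.002 0.005
top z44 153 [0.814 0.068] 0.072
top z44 587 [0.46  0.182] 0.041
top max height grid x .3...1.0 step .05 (rows), y .35..-.5
0.30 [20, 14, 9, 55, 75, 51, 7, 28, 110, 110, 110, 15, 9, 6, 7, 21, 23, 561]
0.35 [7, 7, 7, 7, 7, 8, 7, 28, 111, 111, 109, 14, 8, 7, 9, 7, 7, 7]
0.40 [8, 8, 8, 53, 48, 988, 989, 989, 1156, 1168, 1142, 1083, 16, 14, 7, 778, 796, 8]
0.45 [7, 6, 9, 48, 50, 1038, 1039, 1041, 1149, 1156, 1142, 1085, 1039, 1038, 1039, 786, 824, 753]
0.50 [9, 30, 31, 8, 8, 1052, 1053, 1054, 1047, 1048, 1037, 1037, 1037, 1037, 1036, 803, 813, 6]
0.55 [9, 29, 32, 7, 8, 150, 120, 151, 152, 10, 17, 14, 7, 18, 16, 6, 8, 7]
0.60 [7, 29, 31, 7, 9, 153, 119, 172, 164, 7, 14, 15, 7, 15, 16, 9, 8, 8]
0.65 [-1, -1, 28, 35, 41, 7, 9, 5, -1, 3, 5, 9, 8, 9, 8, 10, 8, 9]
0.70 [-1, -1, 41, 61, 34, -1, -1, -1, -1, 50, 50, 49, 0, 9, 5, 8, 11, 10]
0.75 [-1, 3, 41, 34, -1, -1, 6, 30, 29, 52, 48, 32, -1, -1, 8, 9, 8, 13]
0.80 [-1, 28, 29, -1, -1, 51, 53, 51, 47, 42, 3
[... 1269 characters left out ...]
3, 3, 144, 113, 149, 148, 3, 12, 11, 3, 11, 12, 4, 3, 2]
0.60 [3, 28, 28, 3, 3, 149, 117, 171, 169, 4, 13, 11, 3, 11, 13, 4, 3, 2]
0.65 [3, 26, 28, 35, 55, 3, 3, 3, 3, 2, 46, 4, 3, 3, 3, 4, 3, 3]
0.70 [3, 4, 36, 62, 64, 35, 3, 3, 49, 48, 48, 46, 3, 4, 4, 3, 3, 2]
0.75 [20, 293, 350, 403, 426, 426, 435, 336, 425, 47, 47, 26, 3, 3, 2, 4, 4, 3]
0.80 [38, 230, 369, 453, 465, 463, 435, 438, 425, 409, 398, 384, 373, 349, 50, 48, 4, 4]
0.85 [38, 114, 257, 390, 454, 446, 430, 422, 404, 398, 377, 368, 356, 348, 333, 319, 310, 298]
0.90 [-1, 114, 254, 385, 453, 446, 430, 421, 403, 397, 378, 372, 358, 346, 332, 322, 310, 296]
0.95 [-1, -1, -1, -1, -1, -1, -1, -1, -1, -1, -1, -1, -1, -1, -1, -1, -1, -1]
```

```bash
python3 - <<'E'
from h import *
B=dict(yellow=(.027,.133,.611,.001),red=(.025,.112,.605,.118),blue=(.022,.109,.44,-.05),green=(.023,.098,.471,.04))
S=dict(yellow=(.044,.482,-.397),red=(.042,.59,-.302),blue=(.039,.596,-.145),green=(.04,.481,-.249))
for n in("top","side"):
    c=dict(np.load(n+"0.npz"));W=world(c);x,y,z=[W[...,i] for i in range(3)]
    if n=="side":
      m=mask(c,"blue")&(z>.04)&(z<.145)&(x<.55)
      nl,L,st,ce=cv2.connectedComponentsWithStats(m.astype(np.uint8))
      print([(ce[k].round().tolist(),np.median(W[L==k],0).round(3).tolist()) for k in range(1,nl) if st[k,4]>40])
    for k,(r,h,a,b) in B.items():
        for it in range(4):
            m=(np.hypot(x-a,y-b)<r+.012)&(z>.03)&(z<h-.005)
            if m.sum()<40: print(n,k,"few");break
            a,b=circ(W[m][:,:2],r)[:2]
        else: print(n,k,"bottle",m.sum(),round(a,4),round(b,4),"top z",z[np.hypot(x-a,y-b)<r].max().round(3))
        # cap/nozzle
        m=(np.hypot(x-a,y-b)<.025)&(z>h+.02)&(z<.2)
        if m.any(): print("   nozzle mean",W[m].mean(0).round(3))
    for k,(r,a,b) in S.items():
        m=mask(c,k)&(np.hypot(x-a,y-b)<r+.01)&(z<.03)
        P=W[m][:,:2]; print(n,k,"saucer",m.sum(),((P.max(0)+P.min(0))/2).round(4),P.mean(0).round(4))
    if n=="top":
        for lo,hi in((.55,.95),(.95,1.3)):
            m=(z>lo)&(z<hi);nl,L,st,ce=cv2.connectedComponentsWithStats(m.astype(np.uint8))
            for k in range(1,nl):
                if st[k,4]>100: P=W[L==k];print("high",st[k],P.min(0).round(3),P.max(0).round(3))
    m=(z>.08)&(z<.115)&(x<.42)&(y<-.03)&(y>-.25)&(x>.2); print("vise",np.percentile(W[m],[1,99],axis=0).round(3))
E
```

```text
top yellow bottle 262 0.609 0.0024 top z 0.172
   nozzle mean [0.605 0.003 0.16 ]
top red bottle 116 0.6038 0.1199 top z 0.153
   nozzle mean [0.602 0.118 0.138]
top blue bottle 147 0.4337 -0.0637 top z 1.168
top green bottle 48 0.4691 0.0414 top z 1.039
   nozzle mean [0.468 0.04  0.124]Traceback (most recent call last):
  File "<stdin>", line 21, in <module>
    return umr_maximum(a, axis, None, out, keepdims, initial, where)
ValueError: zero-size array to reduction operation maximum which has no identity
```

```bash
python3 - <<'E'
from h import *
B=dict(yellow=(.027,.133,.609,.002),red=(.025,.112,.604,.119),blue=(.022,.109,.47,-.065),green=(.023,.098,.469,.041))
S=dict(yellow=(.044,.482,-.397),red=(.042,.59,-.302),blue=(.039,.596,-.145),green=(.04,.481,-.249))
for n in("top","side"):
    c=dict(np.load(n+"0.npz"));W=world(c);x,y,z=[W[...,i] for i in range(3)]
    m=(z>.112)&(z<.15)&(x<.54)&(x>.38)&(y<0)&(y>-.15); print("blue cap pts",m.sum(),W[m].mean(0).round(3) if m.any() else 0)
    for k,(r,h,a,b) in B.items():
        for it in range(5):
            m=(np.hypot(x-a,y-b)<r+.015)&(z>.03)&(z<h-.005)
            if m.sum()<20: break
            a,b=circ(W[m][:,:2],r)[:2]
        print(n,k,"bottle",m.sum(),round(a,4),round(b,4))
    for k,(r,a,b) in S.items():
        m=(np.hypot(x-a,y-b)<r+.01)&(z<.03)&(z>(.011 if n=="top" else .007))
        P=W[m][:,:2]
        if len(P)>20: print(n,k,"saucer",m.sum(),((P.max(0)+P.min(0))/2).round(4),circ(P,r-.0025)[:2].round(4))
    if n=="top":
        m=(z>.5)&(x>-.5)
        m=m.astype(np.uint8);nl,L,st,ce=cv2.connectedComponentsWithStats(m)
        for k in range(1,nl):
            if st[k,4]>100: P=W[L==k];print("high",st[k],P.min(0).round(3),P.max(0).round(3))
    m=(z>.08)&(z<.115)&(x<.42)&(y<-.0)&(y>-.25)&(x>.2); print("vise",np.percentile(W[m],[1,99],axis=0).round(3).tolist())
E
```

```text
blue cap pts 66 [ 0.48  -0.071  0.124]
top yellow bottle 262 0.609 0.0024
top red bottle 116 0.6038 0.1199
top blue bottle 136 0.4816 -0.0712
top green bottle 48 0.4691 0.0414
top yellow saucer 56 [ 0.4784 -0.3972] [ 0.4769 -0.3972]
top red saucer 48 [ 0.5888 -0.3015] [ 0.5893 -0.3006]
top blue saucer 41 [ 0.5938 -0.1468] [ 0.5944 -0.1464]
top green saucer 46 [ 0.4803 -0.2481] [ 0.481  -0.2487]
high [    0     0   512   167 63906] [ 0.422 -0.329  0.859] [0.541 0.136 1.168]
high [ 452  112   60   75 3765] [ 0.428 -0.451  0.725] [ 0.523 -0.366  0.824]
high [  185   254   327   130 13364] [ 0.152 -0.551  0.5  ] [0.349 0.023 0.786]
vise [[0.246, -0.108, 0.08], [0.377, -0.011, 0.11]]
blue cap pts 113 [ 0.479 -0.067  0.123]
side yellow bottle 973 0.6091 0.0002
side red bottle 663 0.6051 0.1187
side blue bottle 569 0.4826 -0.0727
side green bottle 476 0.4706 0.0404
side yellow saucer 126 [ 0.4785 -0.3981] [ 0.4792 -0.3971]
side red saucer 122 [ 0.5908 -0.3019] [ 0.591  -0.3008]
side blue saucer 130 [ 0.5962 -0.1463] [ 0.5959 -0.1459]
side green saucer 143 [ 0.4811 -0.2498] [ 0.4821 -0.2492]
vise [[0.281, -0.106, 0.081], [0.377, -0.009, 0.107]]
```

```bash
python3 -m crank '[[0,0,-10.7,0,0,0,85],[0,0,-10.7,0,0,0,85],[0,0,-10.7,0,0,0,85],[0,0,-10.7,0,0,0,85],[0,0,-10.7,0,0,0,85],[0,0,-10.7,0,0,0,85],[0,0,-10.7,0,0,0,85],[0,0,0,40,33,0,85],[0,0,0,40,33,0,85],[0,0,0,40,33,0,85]]' 30
```

```text
time_s: 1.35
tool_pos: [0.2491, -0.4339, 0.2308]
eef_rot: [-180.0, -0.0, 89.9]
contact_force: [1.8, -1.0, 1.0]
opening: 0.0848
grasp_force: 0.0
```

```bash
python3 -m crank '[[0,0,0,44,36,0,85],[0,0,0,44,36,0,85],[0,0,0,44,36,0,85],[0,0,0,44,36,0,85],[0,0,0,44,36,0,85],[0,0,0,44,36,0,85],[0,0,0,44,36,0,85],[0,0,0,44,36,0,85],[0,0,0,44,36,0,85],[0,0,0,39,36,0,85]]'
```

```text
time_s: 2.6
tool_pos: [0.6095, 0.0013, 0.2309]
eef_rot: [-180.0, 0.0, 90.0]
contact_force: [-0.9, -0.3, 0.4]
opening: 0.0848
grasp_force: 0.0
```

```bash
python3 -m crank '[[0,0,0,0,0,30,85],[0,0,0,0,0,30,85],[0,0,0,0,0,30,85],[0,0,0,0,0,20,85],[0,0,0,0,0,15,85],[0,0,0,0,0,0,40],[0,0,0,0,0,0,40],[0,0,0,0,0,0,40],[0,0,0,0,0,0,40],[0,0,0,0,0,0,40]]' 35
```

```text
time_s: 3.85
tool_pos: [0.6094, -0.0008, 0.1071]
eef_rot: [179.9, 0.0, 90.0]
contact_force: [0.2, 0.7, 3.0]
opening: 0.0528
grasp_force: 37.7
```

```bash
python3 -m crank '[[0,0,0,0,0,-15,40],[0,0,0,0,0,-25,40],[0,0,0,0,0,-25,40],[0,0,0,0,0,0,40],[0,0,0,-25,-8,0,40],[0,0,0,-46,-15,0,40],[0,0,0,-49,-16,0,40],[0,0,0,-49,-16,0,40],[0,0,0,-49,-16,0,40],[0,0,0,-49,-16,0,40]]'
```

```text
time_s: 5.1
tool_pos: [0.5202, -0.2686, 0.17]
eef_rot: [-179.9, -0.1, 90.0]
contact_force: [0.4, 0.5, -2.1]
opening: 0.0531
grasp_force: 37.8
```

```bash
python3 -m crank '[[0,0,0,-49,-16,0,40],[0,0,0,-45,-15,0,40],[0,0,0,-25,-9,0,40],[0,0,0,-10,-4,0,40],[0,0,0,0,0,0,40]]'; python3 - <<'E'
from workcell import manip
import cv2
c=manip.read_camera("side"); cv2.imwrite("pics/s1.png",c["color"][:,:,::-1])
E
```

```text
time_s: 5.72
tool_pos: [0.477, -0.3962, 0.1704]
eef_rot: [-179.9, -0.1, 89.9]
contact_force: [-0.2, -0.8, -2.5]
opening: 0.0526
grasp_force: 37.8
```

View pics/s1.png

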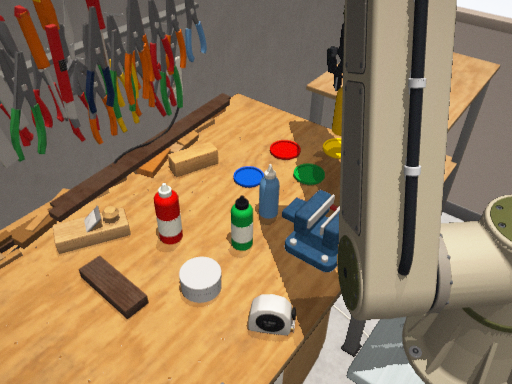

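The bottle hangs from the gripper above the yellow saucer at (338,130). The other bottles and the tin haven't moved.

```bash
python3 -m crank '[[0,0,0,0,0,20,40],[0,0,0,0,0,20,40],[0,0,0,0,0,12,40],[0,0,0,0,0,4,40],[0,0,0,0,0,2,40],[0,0,0,0,0,0,40]]'; python3 -m crank '[[0,0,0,0,0,1,40],[0,0,0,0,0,0,40]]'
```

```text
time_s: 6.52
tool_pos: [0.4778, -0.3967, 0.1139]
eef_rot: [180.0, 0.0, 90.0]
contact_force: [-0.1, 0.2, -4.2]
opening: 0.0531
grasp_force: 37.9
time_s: 6.78
tool_pos: [0.4776, -0.3967, 0.1126]
eef_rot: [180.0, 0.0, 89.9]
contact_force: [0.8, -0.1, -3.8]
opening: 0.0525
grasp_force: 37.9
```

```bash
python3 -m crank '[[0,0,0,0,0,1,40],[0,0,0,0,0,0,40]]'; python3 -m crank '[[0,0,0,0,0,1,40],[0,0,0,0,0,0,40]]'
```

```text
time_s: 7.02
tool_pos: [0.4774, -0.3965, 0.1112]
eef_rot: [-180.0, -0.0, 90.0]
contact_force: [0.5, 0.9, -2.6]
opening: 0.053
grasp_force: 37.9
time_s: 7.28
tool_pos: [0.4775, -0.3967, 0.1112]
eef_rot: [180.0, 0.1, 90.0]
contact_force: [-1.4, 1.2, 4.6]
opening: 0.0526
grasp_force: 38.5
```

```bash
python3 -m crank '[[0,0,0,0,0,0,60],[0,0,0,0,0,0,75],[0,0,0,0,0,0,85],[0,0,0,0,0,0,85],[0,0,0,0,0,-20,85],[0,0,0,0,0,-40,85],[0,0,0,0,0,-40,85],[0,0,0,0,0,-20,85],[0,0,0,40,10,0,85],[0,0,0,56,14,0,85]]'; python3 -m crank '[[0,0,0,60,15,0,85],[0,0,0,60,15,0,85],[0,0,0,60,15,0,85],[0,0,0,60,15,0,85],[0,0,0,60,15,0,85],[0,0,0,60,15,0,85],[0,0,0,50,11,0,85],[0,0,0,10,2,0,85],[0,0,0,0,0,0,85]]'
```

```text
time_s: 8.52
tool_pos: [0.5018, -0.301, 0.2304]
eef_rot: [179.9, 0.0, 89.8]
contact_force: [1.0, 0.4, -0.0]
opening: 0.0847
grasp_force: 0.0
time_s: 9.65
tool_pos: [0.6047, 0.1198, 0.23]
eef_rot: [-180.0, 0.0, 90.0]
contact_force: [-0.7, -0.6, -0.5]
opening: 0.085
grasp_force: 0.0
```

```bash
python3 - <<'E'
from workcell import manip
import cv2
c=manip.read_camera("side"); cv2.imwrite("pics/s2.png",c["color"][:,:,::-1])
E
```

```text
(no output)
```

View pics/s2.png

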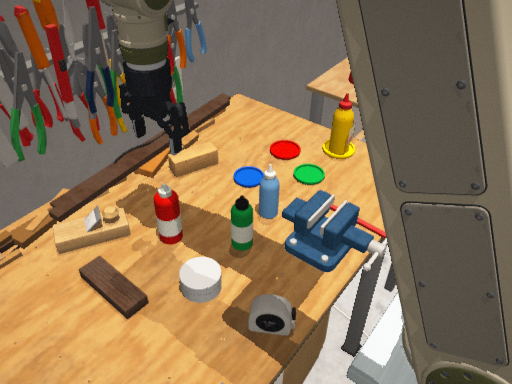

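The yellow bottle stands upright inside its saucer at (341,130). The gripper is above the red bottle at (168,215).

```bash
python3 -m crank '[[0,0,0,0,0,40,85],[0,0,0,0,0,40,85],[0,0,0,0,0,35,85],[0,0,0,0,0,22,85],[0,0,0,0,0,11,85],[0,0,0,0,0,0,40],[0,0,0,0,0,0,40],[0,0,0,0,0,0,40],[0,0,0,0,0,0,40],[0,0,0,0,0,0,40]]'
```

```text
time_s: 10.95
tool_pos: [0.6058, 0.1193, 0.0838]
eef_rot: [179.9, 0.0, 90.0]
contact_force: [-1.4, -2.5, 6.3]
opening: 0.049
grasp_force: 37.2
```

```bash
python3 -m crank '[[0,0,0,0,0,-15,40],[0,0,0,0,0,-25,40],[0,0,0,0,0,-25,40],[0,0,0,0,0,0,40],[0,0,0,-25,-1,0,40],[0,0,0,-45,-2,0,40],[0,0,0,-50,-2,0,40],[0,0,0,-50,-2,0,40],[0,0,0,-50,-2,0,40],[0,0,0,-50,-2,0,40]]'; python3 -m crank '[[0,0,0,-50,-2,0,40],[0,0,0,-50,-2,0,40],[0,0,0,-35,0,0,40],[0,0,0,-15,0,0,40],[0,0,0,0,0,0,40],[0,0,0,0,0,20,40],[0,0,0,0,0,20,40],[0,0,0,0,0,12,40],[0,0,0,0,0,6,40],[0,0,0,0,0,0,40]]'
```

```text
time_s: 12.2
tool_pos: [0.5928, -0.1518, 0.1459]
eef_rot: [-179.9, -0.0, 90.0]
contact_force: [0.3, 0.1, -2.4]
opening: 0.0487
grasp_force: 37.0
time_s: 13.45
tool_pos: [0.5896, -0.3, 0.0892]
eef_rot: [-180.0, -0.0, 90.0]
contact_force: [-0.3, 0.8, -1.8]
opening: 0.0489
grasp_force: 37.0
```

```bash
python3 -m crank '[[0,0,0,0,0,1,40],[0,0,0,0,0,1,40],[0,0,0,0,0,0,40]]'; python3 -m crank '[[0,0,0,0,0,1,40],[0,0,0,0,0,0,40]]'
```

```text
time_s: 13.82
tool_pos: [0.5899, -0.301, 0.0879]
eef_rot: [179.9, 0.0, 89.9]
contact_force: [0.5, 0.1, -1.0]
opening: 0.0484
grasp_force: 37.1
time_s: 14.08
tool_pos: [0.59, -0.3012, 0.0879]
eef_rot: [179.9, 0.1, 89.9]
contact_force: [-1.6, 0.2, 5.3]
opening: 0.0487
grasp_force: 37.7
```

```bash
python3 -m crank '[[0,0,0,0,0,0,60],[0,0,0,0,0,0,75],[0,0,0,0,0,0,85],[0,0,0,0,0,0,85],[0,0,0,0,0,-20,85],[0,0,0,0,0,-45,85],[0,0,0,0,0,-50,85],[0,0,0,0,0,-30,85],[0,0,0,20,-10,0,85],[0,0,0,50,-24,0,85]]'; python3 -m crank '[[0,0,0,50,-24,0,85],[0,0,0,50,-24,0,85],[0,0,0,40,-19,0,85],[0,0,0,20,-8,0,85],[0,0,0,0,0,0,85]]'; python3 - <<'E'
from workcell import manip
import cv2
c=manip.read_camera("side"); cv2.imwrite("pics/s3.png",c["color"][:,:,::-1])
E
```

```text
time_s: 15.32
tool_pos: [0.5563, -0.2318, 0.2312]
eef_rot: [179.9, 0.1, 89.8]
contact_force: [-0.2, 0.7, -0.6]
opening: 0.0849
grasp_force: 0.0
time_s: 15.95
tool_pos: [0.4808, -0.0698, 0.2317]
eef_rot: [180.0, 0.0, 90.1]
contact_force: [0.3, -0.8, 0.3]
opening: 0.0848
grasp_force: 0.0
```

View pics/s3.png

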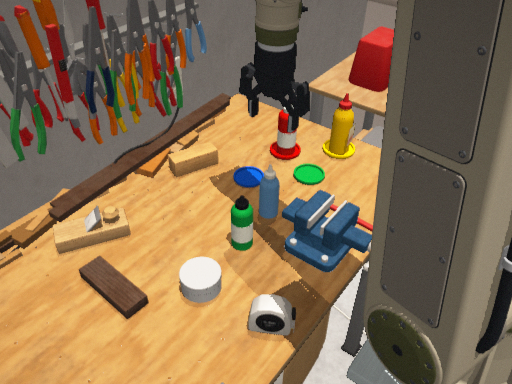

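The red bottle stands in its saucer at (287,138) and yellow is still good. The gripper is above the blue bottle at (269,195).

```bash
python3 -m crank '[[0,0,0,0,0,40,85],[0,0,0,0,0,40,85],[0,0,0,0,0,40,85],[0,0,0,0,0,24,85],[0,0,0,0,0,12,85],[0,0,0,0,0,0,35],[0,0,0,0,0,0,35],[0,0,0,0,0,0,35],[0,0,0,0,0,0,35],[0,0,0,0,0,0,35]]'
```

```text
time_s: 17.25
tool_pos: [0.482, -0.071, 0.0765]
eef_rot: [179.8, 0.1, 90.0]
contact_force: [0.4, -1.3, 5.6]
opening: 0.0431
grasp_force: 36.1
```

```bash
python3 -m crank '[[0,0,0,0,0,-15,35],[0,0,0,0,0,-25,35],[0,0,0,0,0,-25,35],[0,0,0,-12,19,0,35],[0,0,0,-25,37,0,35],[0,0,0,-25,37,0,35],[0,0,0,-13,20,0,35],[0,0,0,0,0,0,35],[0,0,0,0,0,20,35],[0,0,0,0,0,20,35]]'; python3 -m crank '[[0,0,0,0,0,12,35],[0,0,0,0,0,6,35],[0,0,0,0,0,1,35],[0,0,0,0,0,1,35],[0,0,0,0,0,0,35]]'
```

```text
time_s: 18.5
tool_pos: [0.5924, -0.1447, 0.1]
eef_rot: [-179.9, -0.0, 90.0]
contact_force: [-0.2, 1.1, -3.1]
opening: 0.0436
grasp_force: 37.1
time_s: 19.12
tool_pos: [0.594, -0.1458, 0.0809]
eef_rot: [179.9, 0.0, 90.0]
contact_force: [0.3, 0.4, -3.5]
opening: 0.043
grasp_force: 37.1
```

```bash
python3 -m crank '[[0,0,0,0,0,1,35],[0,0,0,0,0,0,35]]'
```

```text
time_s: 19.38
tool_pos: [0.5942, -0.1458, 0.0805]
eef_rot: [179.9, 0.0, 90.0]
contact_force: [-1.1, 0.6, 6.2]
opening: 0.0432
grasp_force: 37.6
```

```bash
python3 -m crank '[[0,0,0,0,0,0,60],[0,0,0,0,0,0,75],[0,0,0,0,0,0,85],[0,0,0,0,0,0,85],[0,0,0,0,0,-20,85],[0,0,0,0,0,-45,85],[0,0,0,0,0,-50,85],[0,0,0,0,0,-35,85],[0,0,0,20,-13,0,85],[0,0,0,44,-29,0,85]]'; python3 -m crank '[[0,0,0,44,-29,0,85],[0,0,0,44,-29,0,85],[0,0,0,25,-17,0,85],[0,0,0,10,-7,0,85],[0,0,0,0,0,0,85]]'; python3 - <<'E'
from workcell import manip
import cv2
c=manip.read_camera("side"); cv2.imwrite("pics/s4.png",c["color"][:,:,::-1])
E
```

```text
time_s: 20.62
tool_pos: [0.5526, -0.0824, 0.2295]
eef_rot: [179.9, 0.0, 89.8]
contact_force: [0.6, 1.9, -0.1]
opening: 0.0846
grasp_force: 0.0
time_s: 21.25
tool_pos: [0.47, 0.0416, 0.2295]
eef_rot: [180.0, 0.0, 90.0]
contact_force: [0.8, 0.3, -1.6]
opening: 0.0852
grasp_force: 0.0
```

View pics/s4.png

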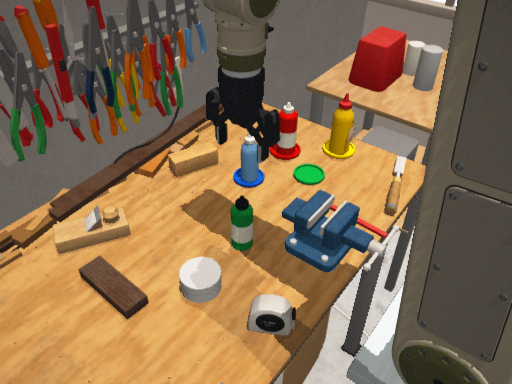

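The blue bottle stands in its saucer at (249,160), with red and yellow still good. The gripper is above green at (242,225).

```bash
python3 -m crank '[[0,0,0,0,0,40,85],[0,0,0,0,0,40,85],[0,0,0,0,0,40,85],[0,0,0,0,0,28,85],[0,0,0,0,0,14,85],[0,0,0,0,0,0,35],[0,0,0,0,0,0,35],[0,0,0,0,0,0,35],[0,0,0,0,0,0,35],[0,0,0,0,0,0,35]]'
```

```text
time_s: 22.55
tool_pos: [0.4709, 0.0413, 0.0686]
eef_rot: [179.8, 0.0, 90.0]
contact_force: [-0.4, -1.5, 4.9]
opening: 0.045
grasp_force: 36.3
```

```bash
python3 -m crank '[[0,0,0,0,0,-15,35],[0,0,0,0,0,-25,35],[0,0,0,0,0,-25,35],[0,0,0,-20,1,0,35],[0,0,0,-45,2,0,35],[0,0,0,-50,2,0,35],[0,0,0,-50,2,0,35],[0,0,0,-50,2,0,35],[0,0,0,-45,1,0,35],[0,0,0,-20,1,0,35]]'; python3 -m crank '[[0,0,0,-10,0,0,35],[0,0,0,0,0,0,35],[0,0,0,0,0,20,35],[0,0,0,0,0,20,35],[0,0,0,0,0,12,35],[0,0,0,0,0,6,35],[0,0,0,0,0,1,35],[0,0,0,0,0,1,35],[0,0,0,0,0,0,35]]'
```

```text
time_s: 23.8
tool_pos: [0.4805, -0.2407, 0.132]
eef_rot: [180.0, 0.0, 89.8]
contact_force: [-0.3, 0.7, -2.6]
opening: 0.0448
grasp_force: 36.7
time_s: 24.92
tool_pos: [0.4809, -0.2488, 0.0728]
eef_rot: [180.0, 0.0, 90.0]
contact_force: [-0.9, -0.9, -3.3]
opening: 0.0446
grasp_force: 36.7
```

```bash
python3 -m crank '[[0,0,0,0,0,1,35],[0,0,0,0,0,0,35]]'
```

```text
time_s: 25.18
tool_pos: [0.4809, -0.249, 0.0727]
eef_rot: [179.9, 0.1, 89.9]
contact_force: [-1.6, 1.9, 5.0]
opening: 0.0451
grasp_force: 37.4
```

Release, rise, and back away toward the clear centre.

```bash
python3 -m crank '[[0,0,0,0,0,0,60],[0,0,0,0,0,0,75],[0,0,0,0,0,0,85],[0,0,0,0,0,0,85],[0,0,0,0,0,-20,85],[0,0,0,0,0,-45,85],[0,0,0,0,0,-50,85],[0,0,0,0,0,-45,85],[0,0,0,40,0,0,85],[0,0,0,50,0,0,85]]'; python3 -m crank '[[0,0,0,60,0,0,85],[0,0,0,60,0,0,85],[0,0,0,60,0,0,85],[0,0,0,30,0,0,85],[0,0,0,0,0,0,85],[0,0,0,0,0,0,85]]'; python3 - <<'E'
from workcell import manip
from h import *
B=dict(yellow=(.027,.133,.478,-.397),red=(.025,.112,.59,-.301),blue=(.022,.109,.595,-.146),green=(.023,.098,.4815,-.249))
for n in("top","side"):
    c=manip.read_camera(n); cv2.imwrite(f"pics/{n}5.png",c["color"][:,:,::-1]);W=world(c);x,y,z=[W[...,i] for i in range(3)]
    for k,(r,h,a0,b0) in B.items():
        m=(np.hypot(x-a0,y-b0)<r+.015)&(z>.03)&(z<h-.005)
        if m.sum()>30: p=circ(W[m][:,:2],r)[:2]; print(n,k,(1000*(p-[a0,b0])).round(1),"mm; tall",z[(np.hypot(x-a0,y-b0)<r)&(z<.2)].max().round(3))
    m=(np.hypot(x-.46,y-.182)<.05)&(z>.038)&(z<.05)
    if m.any(): print(n,"tin",np.round(cv2.minEnclosingCircle(W[m][:,:2].astype(np.float32))[0],3))
E
```

```text
time_s: 26.42
tool_pos: [0.4812, -0.1586, 0.232]
eef_rot: [179.9, 0.1, 89.8]
contact_force: [-0.1, 0.3, 0.6]
opening: 0.085
grasp_force: 0.0
time_s: 27.18
tool_pos: [0.4809, 0.051, 0.2312]
eef_rot: [-180.0, 0.0, 90.0]
contact_force: [0.1, 0.1, 0.3]
opening: 0.0852
grasp_force: 0.0
top yellow [-1.7  2.4] mm; tall 0.177
top red [-2.2  0.5] mm; tall 0.154
top blue [-1.3  0. ] mm; tall 0.147
top green [-2.6  0.1] mm; tall 0.139
side yellow [-0.4  1.6] mm; tall 0.175
side red [-0.8 -0.7] mm; tall 0.152
side blue [-1.  -1.2] mm; tall 0.14
side green [-1.3 -1. ] mm; tall 0.139
side tin [0.461 0.182]
```

View pics/side5.png

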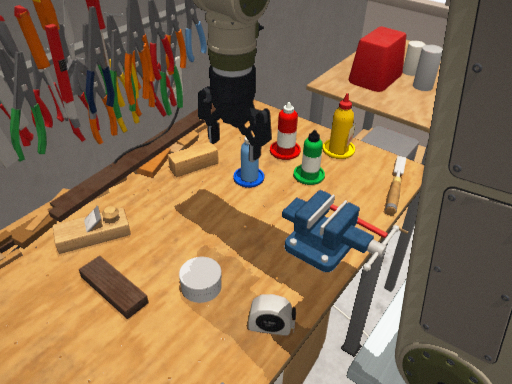

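All four bottles stand upright and centred in their saucers: blue (249,165), red (286,135), green (312,158), yellow (341,128). The tin at (200,280) hasn't moved.

```bash
python3 -c "
from workcell import manip
print(manip.sign_off())"
```

```text
the job is handed in; nothing more can be done
None
```

The job is handed in: all four bottles stand upright on the floors of their own-colour saucers, each within about 3 mm of centre, the tin hasn't moved, and it took about 27 s of the 96 s allowed.

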